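# Complete the finishing kit from the stock rack

### The job

Complete the kit in the blue tray so that it holds exactly one screw jar, one dropper bottle and one sanding block, each standing upright in a compartment of its own. One of them is already in the tray: leave it where it stands and do not add a second of that type. Take the two missing items from under the shelf of the rack, set them down gently without dropping or tipping anything, and leave the spare items standing where they are on the rack.

Things in the scene. Friction and masses are not known exactly. Their poses are not given: they have to be found in the camera images.
- tray: Blue kit tray, fixed to the bench: 110 mm (x, away from the robot) by 315 mm (y, to the left), 22 mm high, walls 4 mm. Two dividers make three compartments side by side: centres at y = -105, 0, +105 mm, x = 0, each about 101 mm square inside; inner floor 4 mm above the origin. Origin: centre of the underside, on the bench; z up.
- rack: Fixed stock rack. Origin: on the bench, mid-length of its base plate; x away from the robot, y left, z up. Plate 480 mm long (y), from x = -60 to 30 mm, top at z = 4 mm; the stock stands on it in a row at x about -10 mm, 95 mm apart. A loaded shelf board covers the row: underside at z = 234 mm, front edge at x = -30 mm, so reach in from the front, tilted. Uprights at x = 20, y = +-229 mm.
- jar_1_centre (a point): One of two alike (at first one of the six items is in the tray's middle compartment, five on the rack): white screw jar with a red lid, standing upright: round, 50 mm across, 66 mm tall, straight-sided (about 50 mm at any height). Point: its centre, 33 mm above its underside; z up its axis.
- jar_2_centre (a point): The other one: white screw jar with a red lid, standing upright: round, 50 mm across, 66 mm tall, straight-sided (about 50 mm at any height). Point: its centre, 33 mm above its underside; z up its axis.
- dropper_1_centre (a point): One of two alike (at first one of the six items is in the tray's middle compartment, five on the rack): brown dropper bottle with a printed label and black rubber bulb, standing upright, 102 mm tall: round body 33 mm across from its underside to 70 mm up, neck 24 mm across from there to 77 mm, bulb 13 mm across above. Point: its centre, 51 mm above its underside; z up its axis.
- dropper_2_centre (a point): The other one: brown dropper bottle with a printed label and black rubber bulb, standing upright, 102 mm tall: round body 33 mm across from its underside to 70 mm up, neck 24 mm across from there to 77 mm, bulb 13 mm across above. Point: its centre, 51 mm above its underside; z up its axis.
- block_1_centre (a point): One of two alike (at first one of the six items is in the tray's middle compartment, five on the rack): sanding block of cork wrapped in brown paper, standing on end: 58 mm (its x, roughly away from the robot) by 33 mm (its y, the way to grip it), 91 mm tall. Point: its centre, 45 mm above its underside; z up.
- block_2_centre (a point): The other one: sanding block of cork wrapped in brown paper, standing on end: 58 mm (its x, roughly away from the robot) by 33 mm (its y, the way to grip it), 91 mm tall. Point: its centre, 45 mm above its underside; z up.
There are look-alikes about, which are no part of the job. What is shaped like the part that bears dropper_2_centre but yellow is not meant.

How it is judged:
At the end, for the whole second after the job is handed in: Exactly one jar, one dropper bottle and one sanding block stand in the tray, one in each compartment, at standing height within 5 mm, upright within 0.12 rad, at rest. The first tray item and the three spares on the rack stand upright within 30 mm of where they were ((((x of jar_1_centre in the frame of tray between -0.05 and 0.05 m and y of jar_1_centre in the frame of tray between -0.16 and 0.16 m and z of jar_1_centre in the frame of tray between 0.032 and 0.042 m and angle between jar_1_centre's own z axis and vertical below 0.12 rad and linear speed of jar_1 below 0.03 m/s) and (distance of jar_2_centre from where it was at the start of the episode below 0.03 m and angle between jar_2_centre's own z axis and vertical below 0.12 rad) and x of jar_2_centre in the frame of tray above 0.07 m) or ((x of jar_2_centre in the frame of tray between -0.05 and 0.05 m and y of jar_2_centre in the frame of tray between -0.16 and 0.16 m and z of jar_2_centre in the frame of tray between 0.032 and 0.042 m and angle between jar_2_centre's own z axis and vertical below 0.12 rad and linear speed of jar_2 below 0.03 m/s) and (distance of jar_1_centre from where it was at the start of the episode below 0.03 m and angle between jar_1_centre's own z axis and vertical below 0.12 rad) and x of jar_1_centre in the frame of tray above 0.07 m)) and (((x of dropper_1_centre in the frame of tray between -0.05 and 0.05 m and y of dropper_1_centre in the frame of tray between -0.16 and 0.16 m and z of dropper_1_centre in the frame of tray between 0.05 and 0.06 m and angle between dropper_1_centre's own z axis and vertical below 0.12 rad and linear speed of dropper_1 below 0.03 m/s) and (distance of dropper_2_centre from where it was at the start of the episode below 0.03 m and angle between dropper_2_centre's own z axis and vertical below 0.12 rad) and x of dropper_2_centre in the frame of tray above 0.07 m) or ((x of dropper_2_centre in the frame of tray between -0.05 and 0.05 m and y of dropper_2_centre in the frame of tray between -0.16 and 0.16 m and z of dropper_2_centre in the frame of tray between 0.05 and 0.06 m and angle between dropper_2_centre's own z axis and vertical below 0.12 rad and linear speed of dropper_2 below 0.03 m/s) and (distance of dropper_1_centre from where it was at the start of the episode below 0.03 m and angle between dropper_1_centre's own z axis and vertical below 0.12 rad) and x of dropper_1_centre in the frame of tray above 0.07 m)) and (((x of block_1_centre in the frame of tray between -0.05 and 0.05 m and y of block_1_centre in the frame of tray between -0.16 and 0.16 m and z of block_1_centre in the frame of tray between 0.0445 and 0.0545 m and angle between block_1_centre's own z axis and vertical below 0.12 rad and linear speed of block_1 below 0.03 m/s) and (distance of block_2_centre from where it was at the start of the episode below 0.03 m and angle between block_2_centre's own z axis and vertical below 0.12 rad) and x of block_2_centre in the frame of tray above 0.07 m) or ((x of block_2_centre in the frame of tray between -0.05 and 0.05 m and y of block_2_centre in the frame of tray between -0.16 and 0.16 m and z of block_2_centre in the frame of tray between 0.0445 and 0.0545 m and angle between block_2_centre's own z axis and vertical below 0.12 rad and linear speed of block_2 below 0.03 m/s) and (distance of block_1_centre from where it was at the start of the episode below 0.03 m and angle between block_1_centre's own z axis and vertical below 0.12 rad) and x of block_1_centre in the frame of tray above 0.07 m)) and ((x of jar_1_centre in the frame of tray between -0.05 and 0.05 m and y of jar_1_centre in the frame of tray between -0.1575 and -0.0525 m and z of jar_1_centre in the frame of tray between 0.032 and 0.042 m and angle between jar_1_centre's own z axis and vertical below 0.12 rad and linear speed of jar_1 below 0.03 m/s) or (x of jar_2_centre in the frame of tray between -0.05 and 0.05 m and y of jar_2_centre in the frame of tray between -0.1575 and -0.0525 m and z of jar_2_centre in the frame of tray between 0.032 and 0.042 m and angle between jar_2_centre's own z axis and vertical below 0.12 rad and linear speed of jar_2 below 0.03 m/s) or (x of dropper_1_centre in the frame of tray between -0.05 and 0.05 m and y of dropper_1_centre in the frame of tray between -0.1575 and -0.0525 m and z of dropper_1_centre in the frame of tray between 0.05 and 0.06 m and angle between dropper_1_centre's own z axis and vertical below 0.12 rad and linear speed of dropper_1 below 0.03 m/s) or (x of dropper_2_centre in the frame of tray between -0.05 and 0.05 m and y of dropper_2_centre in the frame of tray between -0.1575 and -0.0525 m and z of dropper_2_centre in the frame of tray between 0.05 and 0.06 m and angle between dropper_2_centre's own z axis and vertical below 0.12 rad and linear speed of dropper_2 below 0.03 m/s) or (x of block_1_centre in the frame of tray between -0.05 and 0.05 m and y of block_1_centre in the frame of tray between -0.1575 and -0.0525 m and z of block_1_centre in the frame of tray between 0.0445 and 0.0545 m and angle between block_1_centre's own z axis and vertical below 0.12 rad and linear speed of block_1 below 0.03 m/s) or (x of block_2_centre in the frame of tray between -0.05 and 0.05 m and y of block_2_centre in the frame of tray between -0.1575 and -0.0525 m and z of block_2_centre in the frame of tray between 0.0445 and 0.0545 m and angle between block_2_centre's own z axis and vertical below 0.12 rad and linear speed of block_2 below 0.03 m/s)) and ((x of jar_1_centre in the frame of tray between -0.05 and 0.05 m and y of jar_1_centre in the frame of tray between -0.0525 and 0.0525 m and z of jar_1_centre in the frame of tray between 0.032 and 0.042 m and angle between jar_1_centre's own z axis and vertical below 0.12 rad and linear speed of jar_1 below 0.03 m/s) or (x of jar_2_centre in the frame of tray between -0.05 and 0.05 m and y of jar_2_centre in the frame of tray between -0.0525 and 0.0525 m and z of jar_2_centre in the frame of tray between 0.032 and 0.042 m and angle between jar_2_centre's own z axis and vertical below 0.12 rad and linear speed of jar_2 below 0.03 m/s) or (x of dropper_1_centre in the frame of tray between -0.05 and 0.05 m and y of dropper_1_centre in the frame of tray between -0.0525 and 0.0525 m and z of dropper_1_centre in the frame of tray between 0.05 and 0.06 m and angle between dropper_1_centre's own z axis and vertical below 0.12 rad and linear speed of dropper_1 below 0.03 m/s) or (x of dropper_2_centre in the frame of tray between -0.05 and 0.05 m and y of dropper_2_centre in the frame of tray between -0.0525 and 0.0525 m and z of dropper_2_centre in the frame of tray between 0.05 and 0.06 m and angle between dropper_2_centre's own z axis and vertical below 0.12 rad and linear speed of dropper_2 below 0.03 m/s) or (x of block_1_centre in the frame of tray between -0.05 and 0.05 m and y of block_1_centre in the frame of tray between -0.0525 and 0.0525 m and z of block_1_centre in the frame of tray between 0.0445 and 0.0545 m and angle between block_1_centre's own z axis and vertical below 0.12 rad and linear speed of block_1 below 0.03 m/s) or (x of block_2_centre in the frame of tray between -0.05 and 0.05 m and y of block_2_centre in the frame of tray between -0.0525 and 0.0525 m and z of block_2_centre in the frame of tray between 0.0445 and 0.0545 m and angle between block_2_centre's own z axis and vertical below 0.12 rad and linear speed of block_2 below 0.03 m/s)) and ((x of jar_1_centre in the frame of tray between -0.05 and 0.05 m and y of jar_1_centre in the frame of tray between 0.0525 and 0.1575 m and z of jar_1_centre in the frame of tray between 0.032 and 0.042 m and angle between jar_1_centre's own z axis and vertical below 0.12 rad and linear speed of jar_1 below 0.03 m/s) or (x of jar_2_centre in the frame of tray between -0.05 and 0.05 m and y of jar_2_centre in the frame of tray between 0.0525 and 0.1575 m and z of jar_2_centre in the frame of tray between 0.032 and 0.042 m and angle between jar_2_centre's own z axis and vertical below 0.12 rad and linear speed of jar_2 below 0.03 m/s) or (x of dropper_1_centre in the frame of tray between -0.05 and 0.05 m and y of dropper_1_centre in the frame of tray between 0.0525 and 0.1575 m and z of dropper_1_centre in the frame of tray between 0.05 and 0.06 m and angle between dropper_1_centre's own z axis and vertical below 0.12 rad and linear speed of dropper_1 below 0.03 m/s) or (x of dropper_2_centre in the frame of tray between -0.05 and 0.05 m and y of dropper_2_centre in the frame of tray between 0.0525 and 0.1575 m and z of dropper_2_centre in the frame of tray between 0.05 and 0.06 m and angle between dropper_2_centre's own z axis and vertical below 0.12 rad and linear speed of dropper_2 below 0.03 m/s) or (x of block_1_centre in the frame of tray between -0.05 and 0.05 m and y of block_1_centre in the frame of tray between 0.0525 and 0.1575 m and z of block_1_centre in the frame of tray between 0.0445 and 0.0545 m and angle between block_1_centre's own z axis and vertical below 0.12 rad and linear speed of block_1 below 0.03 m/s) or (x of block_2_centre in the frame of tray between -0.05 and 0.05 m and y of block_2_centre in the frame of tray between 0.0525 and 0.1575 m and z of block_2_centre in the frame of tray between 0.0445 and 0.0545 m and angle between block_2_centre's own z axis and vertical below 0.12 rad and linear speed of block_2 below 0.03 m/s)) and (((x of jar_1_centre in the frame of tray between -0.05 and 0.05 m and y of jar_1_centre in the frame of tray between -0.06 and 0.06 m and z of jar_1_centre in the frame of tray between 0.032 and 0.042 m and angle between jar_1_centre's own z axis and vertical below 0.12 rad and linear speed of jar_1 below 0.03 m/s) and distance of jar_1_centre from where it was at the start of the episode below 0.03 m) or ((x of jar_2_centre in the frame of tray between -0.05 and 0.05 m and y of jar_2_centre in the frame of tray between -0.06 and 0.06 m and z of jar_2_centre in the frame of tray between 0.032 and 0.042 m and angle between jar_2_centre's own z axis and vertical below 0.12 rad and linear speed of jar_2 below 0.03 m/s) and distance of jar_2_centre from where it was at the start of the episode below 0.03 m) or ((x of dropper_1_centre in the frame of tray between -0.05 and 0.05 m and y of dropper_1_centre in the frame of tray between -0.06 and 0.06 m and z of dropper_1_centre in the frame of tray between 0.05 and 0.06 m and angle between dropper_1_centre's own z axis and vertical below 0.12 rad and linear speed of dropper_1 below 0.03 m/s) and distance of dropper_1_centre from where it was at the start of the episode below 0.03 m) or ((x of dropper_2_centre in the frame of tray between -0.05 and 0.05 m and y of dropper_2_centre in the frame of tray between -0.06 and 0.06 m and z of dropper_2_centre in the frame of tray between 0.05 and 0.06 m and angle between dropper_2_centre's own z axis and vertical below 0.12 rad and linear speed of dropper_2 below 0.03 m/s) and distance of dropper_2_centre from where it was at the start of the episode below 0.03 m) or ((x of block_1_centre in the frame of tray between -0.05 and 0.05 m and y of block_1_centre in the frame of tray between -0.06 and 0.06 m and z of block_1_centre in the frame of tray between 0.0445 and 0.0545 m and angle between block_1_centre's own z axis and vertical below 0.12 rad and linear speed of block_1 below 0.03 m/s) and distance of block_1_centre from where it was at the start of the episode below 0.03 m) or ((x of block_2_centre in the frame of tray between -0.05 and 0.05 m and y of block_2_centre in the frame of tray between -0.06 and 0.06 m and z of block_2_centre in the frame of tray between 0.0445 and 0.0545 m and angle between block_2_centre's own z axis and vertical below 0.12 rad and linear speed of block_2 below 0.03 m/s) and distance of block_2_centre from where it was at the start of the episode below 0.03 m))); the robot touches nothing.
It fails at once if an item is dropped or thrown into the tray (faster than 0.6 m/s less than 30 mm above standing in it) ((x of jar_1_centre in the frame of tray between -0.06 and 0.06 m and y of jar_1_centre in the frame of tray between -0.16 and 0.16 m and z of jar_1_centre in the frame of tray below 0.067 m and linear speed of jar_1 above 0.6 m/s) or (x of jar_2_centre in the frame of tray between -0.06 and 0.06 m and y of jar_2_centre in the frame of tray between -0.16 and 0.16 m and z of jar_2_centre in the frame of tray below 0.067 m and linear speed of jar_2 above 0.6 m/s) or (x of dropper_1_centre in the frame of tray between -0.06 and 0.06 m and y of dropper_1_centre in the frame of tray between -0.16 and 0.16 m and z of dropper_1_centre in the frame of tray below 0.085 m and linear speed of dropper_1 above 0.6 m/s) or (x of dropper_2_centre in the frame of tray between -0.06 and 0.06 m and y of dropper_2_centre in the frame of tray between -0.16 and 0.16 m and z of dropper_2_centre in the frame of tray below 0.085 m and linear speed of dropper_2 above 0.6 m/s) or (x of block_1_centre in the frame of tray between -0.06 and 0.06 m and y of block_1_centre in the frame of tray between -0.16 and 0.16 m and z of block_1_centre in the frame of tray below 0.0795 m and linear speed of block_1 above 0.6 m/s) or (x of block_2_centre in the frame of tray between -0.06 and 0.06 m and y of block_2_centre in the frame of tray between -0.16 and 0.16 m and z of block_2_centre in the frame of tray below 0.0795 m and linear speed of block_2 above 0.6 m/s)).
It fails at once if an item is tipped over (more than 0.8 rad) (angle between any of jar_1_centre, jar_2_centre, dropper_1_centre, dropper_2_centre, block_1_centre, block_2_centre's own z axis and vertical above 0.8 rad).
It also fails if it takes over 59 s, if anything falls off the work surface, if the arm or the gripper's body presses on something with over 40 N, if the wrist force passes 120 N, or if a joint passes its speed limit or range.

### The arm

A 7-joint arm with a two-finger parallel gripper is mounted at the origin on the work surface; the furniture and walls round the work are solid. World frame = base frame: x ahead of the robot, y to its left, z up, the work surface at z = 0. Lengths are in m, angles in rad, forces in N, time in s.
With the tool pointing down it reaches from about 0.4 to 0.9 m from the base axis. Payload 5.5 kg.
Tool frame: the origin (TCP) lies midway between the tips of the shut fingers; the grasp point (between the pads) lies 19 mm behind it (manip.grip_depth is the distance from the TCP to the grasp point, in m); z points along the fingers, y is the line along which they close (so a half turn about z gives the same grasp; the last joint's range is limited). The gripper opens to 92 mm and grips with 3 to 60 N. Pads are 19 mm wide; open, the fingers measure 130 mm over their backs; the gripper's body (75 mm by 190 mm) begins 47 mm behind the grasp point.
Start: joints at [-0.841, 0.501, -0.427, 1.55, 0.221, 1.138, -0.21], TCP at [0.292, 0.58, 0.227] pointing down, gripper open.
Joint ranges: [-2.88, 2.88], [-0.31, 2.03], [-1.54, 1.56], [0.2, 2.42], [-1.41, 4.55], [0.19, 2.02], [-2.57, 2.57]. Speed limits (rad/s): [2.57, 2.57, 3.14, 3.14, 3.14, 3.14, 3.14].

### API

Orientations are given as a unit quaternion [x, y, z, w].
In Python, from bench import manip, effector, viewer gives the robot as it stands. Calls block until the motion is done:
- manip.move_pose(position, orientation): joint-space move of the TCP to a pose.
- manip.servo_line(position, ori=None, vel=0.15): straight line of the TCP; ori=None keeps the orientation; vel is the mean speed in m/s.
- manip.movej(angles): joint-space move.
- effector.open_jaws() and effector.close(f_grip=None): open the fingers fully, or close them until they stop; f_grip is the grip in N (None keeps the last).
- manip.sleep(seconds).
- manip.solve_ik(position, orientation): joint angles nearest the present ones, or None.
- viewer.get_image(name): name is "scene" or "top" or "wrist"; returns the picture (400x640x3 uint8, red, green, blue); there is no depth.
- viewer.get_calibration(name): a dict with "vfov" (degrees; the focal length in pixels is half the picture's height over the tangent of half this angle, whatever the lens; pixels are square), "cx", "cy" (the principal point, pixels), "eye" and "attitude" of the camera in the world. Camera axes: x right, y down, z forward; pixel columns grow to the right and rows downward; lengths in m; the calibration is good to about 2 mm. A picture is of the moment at which its call begins: read the wrist's pose just before it. get_calibration takes no time and is no camera call; for the wrist camera it gives the pose at the moment of the call.
A pose or a line that the arm cannot do raises manip.PlanningError and nothing moves.
- manip.hand_in(): hands the job in; it is judged then, once.
Readings, each from a call of its own:
- manip.current_clock(): time.
- manip.current_q(): joint angles.
- manip.current_joint_velocities(): joint speeds.
- manip.current_tau(): joint torques, N m.
- manip.current_tool_pos(): TCP position.
- manip.current_tcp_rot(): TCP orientation.
- manip.current_force(): force on the tool from outside, world axes, zero at the start.
- manip.current_wrist_torque(): the same for the moment, N m.
- manip.current_finger_gap(): finger opening in m.
- manip.current_gripper_force(): force on a finger pad.
Only numpy, scipy, OpenCV 4.12 (cv2) and the standard library are available. Lean on these libraries where they do the work, as an engineer would, in place of code of your own. Each camera call takes 0.05 s, during which the arm holds its last target. There are 200 camera calls.

## Working session

There is one attempt and no reset: what is moved stays moved. The work goes in short steps, each a Python script; the robot and the scene stay as the last script left them, time stands still between calls to the robot, and variables do not carry over. Pictures are saved under pics/ and viewed, at most 10 in all, crops included, and the job is handed in when it is done.

```bash
ls; mkdir -p pics; python3 - <<'E'
from bench import manip, effector, viewer
import cv2,numpy as np
for n in ("scene","top"):
    im=viewer.get_image(n); cv2.imwrite(f"pics/{n}0.png",im[:,:,::-1]); print(n,viewer.get_calibration(n))
im=np.vstack([cv2.imread("pics/scene0.png"),cv2.imread("pics/top0.png")])
print(viewer.get_calibration("wrist"),manip.current_tcp_rot(),manip.current_clock(),manip.grip_depth)
E
```

```text
pics
scene {'vfov': 49.453028872328034, 'cx': 322.7373907669475, 'cy': 201.0366919695535, 'eye': array([ 0.1837934 , -0.60583818,  0.75828442]), 'attitude': array([ 0.89362024, -0.25515872,  0.094812  , -0.35685792])}
top {'vfov': 48.312331534714765, 'cx': 318.2675122574727, 'cy': 202.0226055315132, 'eye': array([ 0.29554218, -0.06082679,  1.07907217]), 'attitude': array([ 0.72352713, -0.6817145 ,  0.07259628, -0.08064491])}
{'vfov': 60.60150877940765, 'cx': 320.2290497700196, 'cy': 196.99536691719135, 'eye': array([0.2266677 , 0.61321816, 0.38300409]), 'attitude': array([0.84369159, 0.51896573, 0.07135227, 0.11733685])} [ 2.31262106e-01  9.72891091e-01 -8.39769973e-04 -2.41094783e-04] 0.1 0.0188
```

View pics/scene0.png

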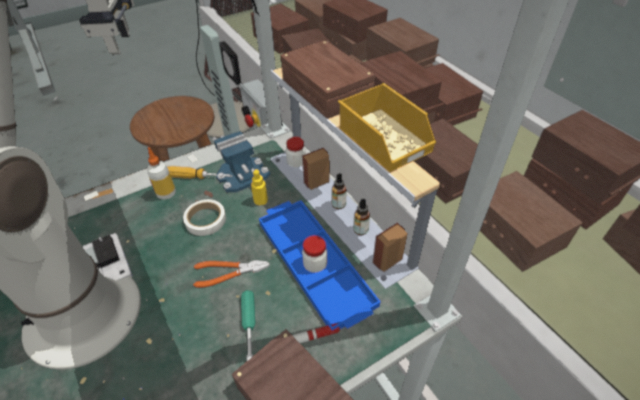

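View pics/top0.png

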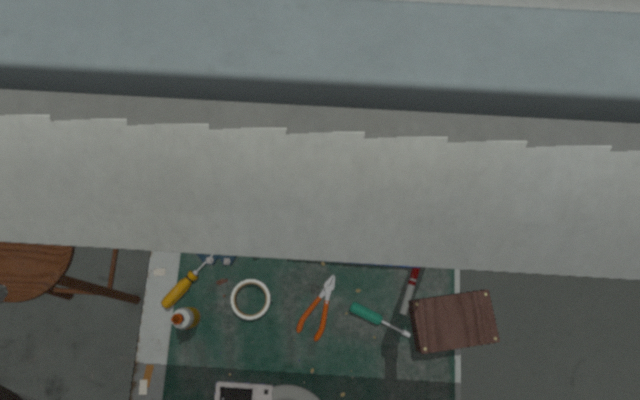

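The top view is blocked by a beam. The scene view shows the jar in the tray's middle compartment at (314,255). The rack row, from +y to -y, is jar (295,150), block (316,168), dropper (339,193), dropper (361,218), block (390,248). So a dropper and a block are missing. The yellow bottle at (259,188) is a look-alike on the bench. I'll cast rays for the tray rim and the item tops.

```bash
cat > h.py <<'E'
from bench import manip, effector, viewer
import cv2, numpy as np
from scipy.spatial.transform import Rotation as R
def ray(c,uv):
    f=200/np.tan(np.radians(c['vfov'])/2)
    d=np.array([(uv[0]-c['cx'])/f,(uv[1]-c['cy'])/f,1.]); return c['eye'],R.from_quat(c['attitude']).apply(d)
def onz(c,uv,z):
    e,d=ray(c,uv); return e+d*(z-e[2])/d[2]
def proj(c,p):
    f=200/np.tan(np.radians(c['vfov'])/2)
    q=R.from_quat(c['attitude']).inv().apply(np.asarray(p)-c['eye']); return np.array([c['cx']+f*q[0]/q[2],c['cy']+f*q[1]/q[2]])
E
python3 - <<'E'
from h import *
im=cv2.imread("pics/scene0.png"); c=viewer.get_calibration("scene")
hsv=cv2.cvtColor(im,cv2.COLOR_BGR2HSV)
m=cv2.inRange(hsv,(105,150,80),(125,255,255)); n,l,s,_=cv2.connectedComponentsWithStats(m)
k=1+np.argmax(s[1:,4]); cn=cv2.findContours((l==k).astype('uint8'),0,2)[0][0]
h=cv2.convexHull(cn); a=cv2.approxPolyDP(h,3,True)[:,0]
for p in a: print(p,onz(c,p,.022).round(3),onz(c,p,0).round(3))
P=np.array([onz(c,p,.022)[:2] for p in h[:,0]],np.float32); print(cv2.minAreaRect(P))
for nm,p,z in [("jarT lid",(314,241),.07),("jar",(295,140),.07),("block",(316,153),.095),("drop",(339,177),.106),("drop",(361,202),.106),("block",(391,231),.095),("plate corner",(272,157),.004),("plate near R",(388,283),.004),("yellow",(259,172),.1)]:
    print(nm,onz(c,p,z).round(3))
cv2.imwrite("pics/crop1.png",cv2.resize(im[110:340,230:460],None,fx=2.6,fy=2.6,interpolation=2))
E
```

```text
[268 209] [0.42  0.037 0.022] [0.427 0.056 0.   ]
[286 202] [0.466 0.034 0.022] [0.474 0.053 0.   ]
[303 203] [0.498 0.01  0.022] [0.507 0.028 0.   ]
[378 299] [ 0.494 -0.286  0.022] [ 0.503 -0.276  0.   ]
[369 315] [ 0.46  -0.304  0.022] [ 0.468 -0.295  0.   ]
[347 327] [ 0.411 -0.303  0.022] [ 0.418 -0.294  0.   ]
[332 328] [ 0.387 -0.29   0.022] [ 0.393 -0.28   0.   ]
[324 321] [ 0.382 -0.27   0.022] [ 0.388 -0.26   0.   ]
[259 219] [0.389 0.02  0.022] [0.396 0.039 0.   ]
((0.439520925283432, -0.13409768044948578), (0.34071043133735657, 0.11337684094905853), 89.24764251708984)
jarT lid [ 0.444 -0.133  0.07 ]
jar [0.568 0.169 0.07 ]
block [0.572 0.072 0.095]
drop [ 0.567 -0.035  0.106]
drop [ 0.564 -0.122  0.106]
block [ 0.575 -0.209  0.095]
plate corner [0.519 0.214 0.004]
plate near R [ 0.541 -0.259  0.004]
yellow [0.428 0.079 0.1  ]
```

View pics/crop1.png

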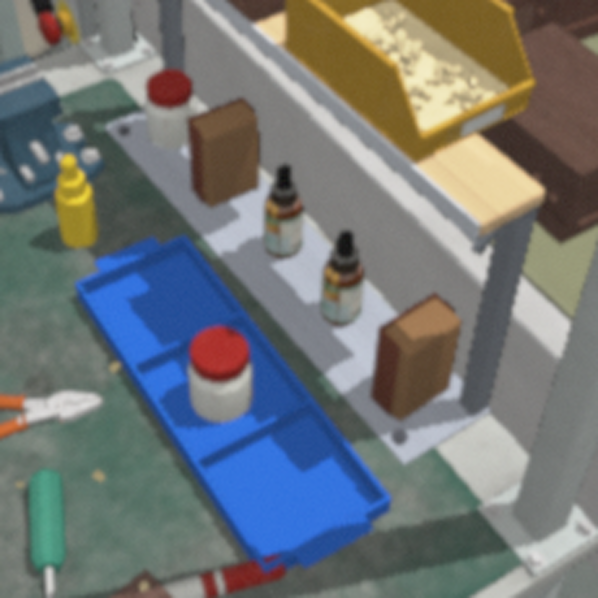

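The tray centre is about (0.440,-0.134) with yaw near 0, and the rack origin is about (0.58,-0.02). I'll take the block at y≈0.07 first, then the dropper at y≈-0.03, which leaves more room around the gripper body. Next, a closer look with the wrist camera.

```bash
cat >> h.py <<'E'
TH=np.radians(41)
def ori(yaw=0,th=TH):
    z=[np.sin(th),0,-np.cos(th)]; y=[0,1,0]
    return (R.from_euler('z',yaw)*R.from_matrix(np.array([np.cross(y,z),y,z]).T)).as_quat()
def tcp(g,yaw=0,th=TH):   # TCP for a grasp point g
    return np.asarray(g,float)+manip.grip_depth*R.from_quat(ori(yaw,th)).as_matrix()[:,2]
def go(g,yaw=0,v=None):
    if v: manip.servo_line(tcp(g,yaw),ori(yaw),vel=v)
    else: manip.move_pose(tcp(g,yaw),ori(yaw))
E
python3 - <<'E'
from h import *
c=viewer.get_calibration("scene"); t=viewer.get_calibration("top")
e1,d1=ray(c,(290,372)); e2,d2=ray(t,(455,320))
s=np.linalg.lstsq(np.array([d1,-d2]).T,e2-e1,rcond=None)[0]; print("box",e1+s[0]*d1,e2+s[1]*d2)
print("post",onz(c,(437,315),0))
for g in [(.36,.02,.23),(.57,.072,.06),(.57,-.03,.06),(.44,-.04,.06),(.44,-.04,.2),(.44,-.24,.06)]:
    print(g,np.round(manip.solve_ik(tcp(g),ori()),2) if manip.solve_ik(tcp(g),ori()) is not None else None)
manip.move_pose([.292,.4,.3],manip.current_tcp_rot())
go((.36,.02,.23))
print(manip.current_clock(),manip.current_q().round(2) if hasattr(manip.current_q(),'round') else manip.current_q())
import json
w=viewer.get_calibration("wrist"); im=viewer.get_image("wrist"); cv2.imwrite("pics/w1.png",im[:,:,::-1])
json.dump({k:np.array(v).tolist() for k,v in w.items()},open("w1.json","w"))
E
```

```text
box [ 0.27305941 -0.34910869  0.09680625] [ 0.27229995 -0.34893191  0.09677237]
post [ 0.57825984 -0.36419301  0.        ]
(0.36, 0.02, 0.23) None
(0.57, 0.072, 0.06) [ 0.1   0.57 -0.42  2.4   2.53  0.62 -1.09]
(0.57, -0.03, 0.06) [ 0.75  0.71 -0.83  2.4   2.56  0.64 -0.7 ]
(0.44, -0.04, 0.06) None
(0.44, -0.04, 0.2) None
(0.44, -0.24, 0.06) NoneTraceback (most recent call last):
  File "<stdin>", line 9, in <module>
  File "h.py", line 20, in go
    else: manip.move_pose(tcp(g,yaw),ori(yaw))
          ~~~~~~~~~~~~~~~^^^^^^^^^^^^^^^^^^^^^
bench.PlanningError: the arm cannot take that pose within its joint ranges
```

```bash
python3 - <<'E'
from h import *
print(manip.current_clock(),manip.current_tool_pos())
def ok(g,yaw,th,flip):
    o=R.from_quat(ori(yaw,th))
    if flip: o=o*R.from_euler('z',np.pi)
    p=np.asarray(g)+manip.grip_depth*o.as_matrix()[:,2]
    return manip.solve_ik(p,o.as_quat()) is not None
pts=dict(look=(.36,.02,.23),blk=(.57,.072,.06),blkout=(.47,.072,.08),drp=(.57,-.03,.06),drpout=(.45,-.03,.08),L=(.44,-.045,.065),Lup=(.44,-.045,.15),Rr=(.44,-.24,.065),Rup=(.44,-.24,.15))
for flip in (0,1):
  for yaw in (-.6,-.3,0,.3,.6):
    for th in (0,15,25,30,35,41):
      print(flip,yaw,th,[k for k,g in pts.items() if ok(g,yaw,np.radians(th),flip)])
E
```

```text
0.9 [0.29201039 0.40097994 0.30008148]
0 -0.6 0 ['look', 'blk', 'blkout', 'drp', 'drpout', 'L', 'Lup', 'Rr', 'Rup']
0 -0.6 15 ['look', 'blk', 'blkout', 'drp', 'drpout', 'L', 'Lup', 'Rr', 'Rup']
0 -0.6 25 ['blk', 'blkout', 'drp', 'Rr', 'Rup']
0 -0.6 30 ['blk', 'blkout', 'drp', 'Rup']
0 -0.6 35 ['blk', 'blkout', 'drp']
0 -0.6 41 ['blk', 'blkout', 'drp']
0 -0.3 0 ['look', 'blk', 'blkout', 'drp', 'drpout', 'L', 'Lup', 'Rr', 'Rup']
0 -0.3 15 ['look', 'blk', 'blkout', 'drp', 'drpout', 'L', 'Lup', 'Rr', 'Rup']
0 -0.3 25 ['blk', 'blkout', 'drp', 'Rr', 'Rup']
0 -0.3 30 ['blk', 'drp', 'Rup']
0 -0.3 35 ['blk', 'drp']
0 -0.3 41 ['blk', 'drp']
0 0 0 ['look', 'blk', 'blkout', 'drp', 'drpout', 'L', 'Lup', 'Rr', 'Rup']
0 0 15 ['look', 'blk', 'blkout', 'drp', 'drpout', 'L', 'Lup', 'Rr', 'Rup']
0 0 25 ['blk', 'drp', 'Rr', 'Rup']
0 0 30 ['blk', 'drp', 'Rr', 'Rup']
0 0 35 ['blk', 'drp', 'Rup']
0 0 41 ['blk', 'drp']
0 0.3 0 ['look', 'blk', 'blkout', 'drp', 'drpout', 'L', 'Lup', 'Rr', 'Rup']
0 0.3 15 ['look', 'blk', 'blkout', 'drp', 'drpout', 'L', 'Lup', 'Rr', 'Rup']
0 0.3 25 ['blk', 'drp', 'Lup', 'Rr', '
[... 1250 characters left out ...]
, 'Rup']
1 0 35 ['blk', 'drp', 'Rup']
1 0 41 ['blk', 'drp']
1 0.3 0 ['look', 'blk', 'blkout', 'drp', 'drpout', 'L', 'Lup', 'Rr', 'Rup']
1 0.3 15 ['look', 'blk', 'blkout', 'drp', 'drpout', 'L', 'Lup', 'Rr', 'Rup']
1 0.3 25 ['blk', 'drp', 'Rr', 'Rup']
1 0.3 30 ['blk', 'drp', 'Rr', 'Rup']
1 0.3 35 ['blk', 'drp', 'Rr', 'Rup']
1 0.3 41 ['blk', 'drp', 'Rr', 'Rup']
1 0.6 0 ['look', 'blk', 'blkout', 'drp', 'drpout', 'L', 'Lup', 'Rr', 'Rup']
1 0.6 15 ['look', 'blk', 'blkout', 'drp', 'drpout', 'L', 'Lup', 'Rr', 'Rup']
1 0.6 25 ['blk', 'blkout', 'drp', 'drpout', 'L', 'Lup', 'Rr', 'Rup']
1 0.6 30 ['blk', 'drp', 'Lup', 'Rr', 'Rup']
1 0.6 35 ['blk', 'drp', 'Rr', 'Rup']
1 0.6 41 ['blk', 'drp', 'Rr', 'Rup']
```

```bash
python3 - <<'E'
from h import *
def ok(g,yaw,th):
    for f in (0,1):
        o=R.from_quat(ori(yaw,th))*R.from_euler('z',np.pi*f)
        if manip.solve_ik(np.asarray(g)+manip.grip_depth*o.as_matrix()[:,2],o.as_quat()) is not None: return '01'[f]
    return '-'
yaws=np.arange(-1.6,1.61,.2)
for th in (28,32,36):
  for n,g in dict(L=(.45,-.045,.068),Lup=(.45,-.045,.16),R=(.45,-.24,.068),Rup=(.45,-.24,.16),bo=(.52,.07,.08),bo2=(.49,.07,.1),bo3=(.5,.07,.16),do=(.5,-.03,.085),do3=(.48,-.03,.16)).items():
    print(th,n,''.join(ok(g,y,np.radians(th)) for y in yaws))
E
```

```text
28 L 00000------000000
28 Lup 00000-----0000000
28 R 00000000000000000
28 Rup 00000000000000000
28 bo 00000000000000000
28 bo2 00000000--0000000
28 bo3 00000000000000000
28 do 0000000--00000000
28 do3 0000000--00000000
32 L 0000--------00000
32 Lup 00000------000000
32 R 0000----000000000
32 Rup 00000000000000000
32 bo 000000000-0000000
32 bo2 0000000-----00000
32 bo3 00000000--0000000
32 do 000000----0000000
32 do3 000000----0000000
36 L 0000--------00000
36 Lup 0000--------00000
36 R 0000----000000000
36 Rup 0000----000000000
36 bo 0000000---0000000
36 bo2 000000------00000
36 bo3 0000000----000000
36 do 000001----0000000
36 do3 00000------000000
```

```bash
sed -i 's/^TH=.*/TH=np.radians(30)/' h.py; python3 - <<'E'
from h import *
import json
th=np.radians(15)
manip.move_pose(tcp((.41,.0,.2),0,th),ori(0,th))
print(manip.current_clock(),np.round(manip.current_q(),2))
w=viewer.get_calibration("wrist"); im=viewer.get_image("wrist"); cv2.imwrite("pics/w1.png",im[:,:,::-1])
json.dump({k:np.array(v).tolist() for k,v in w.items()},open("w1.json","w")); print(w)
E
```

```text
2.4917 [-0.13 -0.05  0.04  2.37  0.05  0.57  1.45]
{'vfov': 60.60150877940765, 'cx': 320.2290497700196, 'cy': 196.99536691719135, 'eye': array([0.30359467, 0.00094759, 0.31487583]), 'attitude': array([0.68168885, 0.68170361, 0.18799452, 0.18771937])}
```

View pics/w1.png

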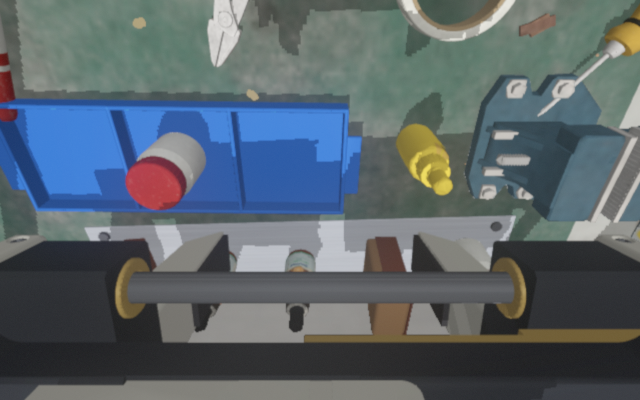

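The wrist view is upside down, with +y right and +x down. It shows the tray, the jar, the rack plate's front edge from (87,228) to (512,217), a dropper at (300,265) and the block at (386,240-335). I'll enlarge the target area.

```bash
python3 - <<'E'
from h import *
import json
im=cv2.imread("pics/w1.png"); w={k:np.array(v) for k,v in json.load(open("w1.json")).items()}
for n,p,z in [("plateR",(85,229),.004),("plateL",(514,217),.004),("trayNL",(349,103),.022),("trayFL",(345,212),.022),("trayFR",(40,212),.022),("jarlid",(156,183),.07),("yellow top",(446,187),.1)]:
    print(n,onz(w,p,z).round(4))
cv2.imwrite("pics/crop2.png",cv2.resize(im[210:345,270:430],None,fx=4.4,fy=4.4,interpolation=2))
E
```

```text
plateR [ 0.5307 -0.2623  0.004 ]
plateL [0.5146 0.2135 0.004 ]
trayNL [0.3846 0.0257 0.022 ]
trayFL [0.4962 0.0264 0.022 ]
trayFR [ 0.4961 -0.2855  0.022 ]
jarlid [ 0.4364 -0.1325  0.07  ]
yellow top [0.4234 0.0914 0.1   ]
```

View pics/crop2.png

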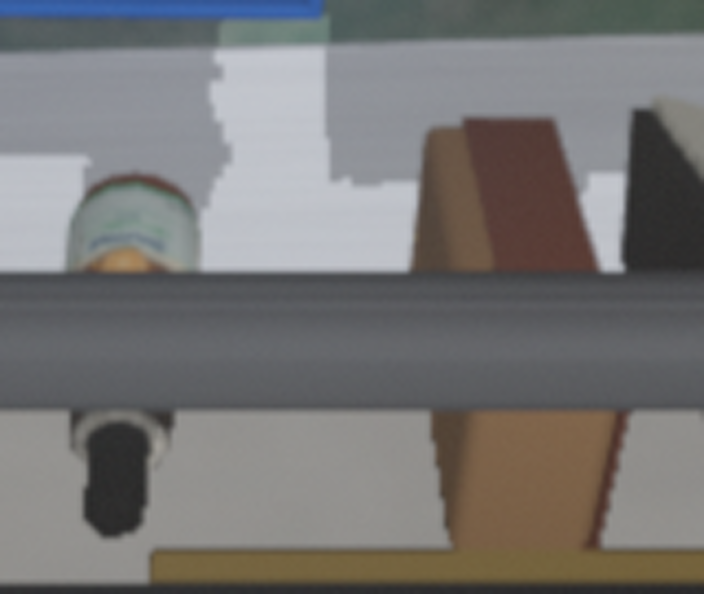

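```bash
python3 - <<'E'
from h import *
import json
w={k:np.array(v) for k,v in json.load(open("w1.json")).items()}; c=viewer.get_calibration("scene")
q=lambda x,y:(270+x/4.4,210+y/4.4)
for n,p,z in [("bFL",q(463,118),.004),("bFR",q(553,118),.004),("bRearL",q(428,130),.004),("drop front",q(133,175),.004),("bulb top",q(112,520),.106),("L",q(68,250),.02),("R",q(200,250),.02)]:
    print(n,onz(w,p,z).round(4))
s=lambda x,y:(230+x/2.6,110+y/2.6)
for n,p,z in [("scene b bottomfront-right",s(211,204),.004),("rear-right",s(259,174),.004),("front-left",s(194,186),.004),("top FL",s(190,115),.095),("top FR",s(207,127),.095),("top RR",s(258,105),.095),("top RL",s(240,100),.095),("drop bulb",s(284,172),.106)]: print(n,onz(c,p,z).round(4))
E
```

```text
bFL [0.5417 0.0636 0.004 ]
bFR [0.5417 0.0869 0.004 ]
bRearL [0.5456 0.0548 0.004 ]
drop front [ 0.5606 -0.0222  0.004 ]
bulb top [ 0.5689 -0.0218  0.106 ]
L [ 0.5723 -0.0386  0.02  ]
R [ 0.5723 -0.0044  0.02  ]
scene b bottomfront-right [0.5466 0.0568 0.004 ]
rear-right [0.6068 0.0673 0.004 ]
front-left [0.5452 0.0865 0.004 ]
top FL [0.5443 0.0845 0.095 ]
top FR [0.549  0.0622 0.095 ]
top RR [0.6034 0.0634 0.095 ]
top RL [0.5933 0.0782 0.095 ]
drop bulb [ 0.5686 -0.0329  0.106 ]
```

```bash
python3 - <<'E'
from h import *
g=np.array((.569,.0735,.065)); y=.1
a=R.from_quat(ori(y)).as_matrix()[:,2]
for n,p in dict(pre=g-.09*a,g=g,lift=g+[0,0,.02],out=(.505,.067,.1),up=(.5,.067,.19),Rup=(.447,-.24,.19),R=(.447,-.24,.07)).items():
    s=manip.solve_ik(tcp(p,y),ori(y)); print(n,None if s is None else np.round(s,2))
go(g-.09*a,y)
print(manip.current_clock(),np.round(manip.current_q(),2),np.round(manip.current_force(),1))
im=viewer.get_image("scene"); cv2.imwrite("pics/s2.png",cv2.resize(im[60:340,150:470,::-1],None,fx=2,fy=2,interpolation=2))
E
```

```text
pre [ 0.38  0.27 -0.65  2.35  1.39  0.22  0.13]
g [ 0.69  0.78 -1.08  2.27  1.87  0.67 -0.1 ]
lift [ 0.7   0.71 -1.08  2.27  1.79  0.62 -0.05]
out None
up [ 0.18  0.08 -0.42  2.38  0.52  0.2   0.95]
Rup [ 1.8   0.4  -1.27  2.27  0.11  0.34  2.21]
R [ 1.6   0.74 -1.09  2.33  1.45  0.25  1.04]
3.7583 [ 0.38  0.27 -0.65  2.35  1.38  0.22  0.14] [ 0.5 -0.6 -0.4]
```

View pics/s2.png

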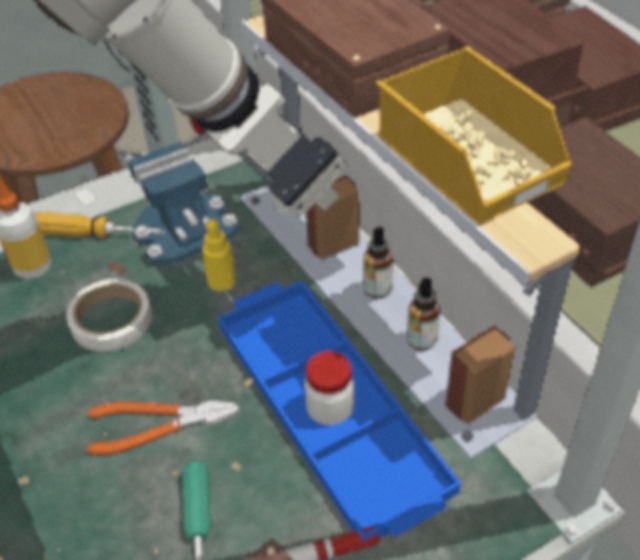

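```bash
python3 - <<'E'
from h import *
g=np.array((.569,.0735,.065)); y=.1
a=R.from_quat(ori(y)).as_matrix()[:,2]
def st(n): print(n,round(manip.current_clock(),2),np.round(manip.current_force(),1),round(manip.current_finger_gap(),4),round(manip.current_gripper_force(),1),np.round(manip.current_tool_pos(),4))
go(g,y,.12); st("at")
if np.linalg.norm(manip.current_force())<8:
    effector.close(25); st("closed")
    go(g+[0,0,.02],y,.05); st("lift")
    go(g+[0,0,.02]-.09*a,y,.1); st("out")
E
```

```text
at 4.71 [-0.  -0.2 -0.3] 0.0918 0.0 [0.5783 0.0745 0.0492]
closed 5.66 [ 0.2  0.8 -0.9] 0.0328 25.0 [0.5784 0.0743 0.0487]
lift 6.21 [ 0.5 -0.3 -0.9] 0.0328 25.0 [0.5782 0.0745 0.0687]
out 7.26 [ 0.9 -0.2 -1.8] 0.0327 25.0 [0.5335 0.0697 0.1464]
```

```bash
python3 - <<'E'
from h import *
for y in (.1,-.2,-.4,-.6,-.8,.4,.7):
  print(y)
  for p in [(.5,.067,.19),(.48,-.08,.19),(.447,-.24,.19),(.447,-.24,.07)]:
    s=manip.solve_ik(tcp(p,y),ori(y)); print("  ",None if s is None else (np.round(s,2).tolist(),round(float(np.abs(s-np.array(manip.current_q())).max()),2)))
E
```

```text
0.1
   ([0.65, 0.13, -0.91, 2.37, 0.76, 0.24, 0.74], 0.36)
   ([1.52, 0.25, -1.38, 2.38, 0.43, 0.23, 1.49], 1.09)
   ([1.9, 0.6, -1.47, 2.27, 0.68, 0.44, 1.68], 1.45)
   ([1.6, 0.74, -1.09, 2.33, 1.45, 0.25, 1.04], 1.16)
-0.2
   ([0.31, 0.13, -0.71, 2.34, 1.0, 0.43, 0.12], 0.28)
   ([0.9, 0.07, -0.85, 2.4, 0.61, 0.21, 0.87], 0.51)
   ([1.67, 0.24, -1.19, 2.33, 0.26, 0.22, 1.68], 1.29)
   ([1.5, 0.69, -1.08, 2.4, 1.95, 0.39, 0.17], 1.05)
-0.4
   ([0.1, 0.16, -0.58, 2.3, 1.0, 0.58, -0.11], 0.51)
   ([0.59, 0.07, -0.64, 2.39, 0.9, 0.33, 0.32], 0.22)
   ([1.44, 0.16, -1.02, 2.36, 0.54, 0.2, 1.13], 0.99)
   ([1.17, 0.51, -0.8, 2.42, 2.17, 0.35, -0.41], 1.04)
-0.6
   ([0.02, 0.21, -0.56, 2.24, 0.97, 0.72, -0.3], 0.69)
   ([0.37, 0.1, -0.51, 2.36, 0.97, 0.48, 0.01], 0.38)
   ([1.01, 0.1, -0.67, 2.36, 0.8, 0.26, 0.59], 0.56)
   None
-0.8
   ([-0.04, 0.26, -0.54, 2.18, 0.92, 0.86, -0.46], 0.85)
   ([0.23, 0.14, -0.45, 2.31, 0.95, 0.63, -0.2], 0.59)
   ([0.72, 0.11, -0.48, 2.35, 0.94, 0.39, 0.2], 0.27)
   ([0.59, 0.41, -0.36, 2.41, 1.9, 0.41, -0.77], 1.16)
0.4
   ([1.15, 0.31, -1.34, 2.34, 0.63, 0.26, 1.3], 0.91)
   ([1.64, 0.55, -1.51, 2.32, 0.64, 0.41, 1.69], 1.29)
   ([1.82, 0.55, -1.29, 2.17, 0.14, 0.52, 2.51], 2.12)
   ([1.81, 1.18, -1.42, 2.22, 1.28, 0.7, 1.66], 1.36)
0.7
   ([1.28, 0.57, -1.47, 2.28, 0.67, 0.42, 1.66], 1.27)
   ([-0.68, 0.53, 1.37, 2.28, -1.26, 1.11, -2.54], 2.94)
   ([-0.22, 0.75, 1.36, 2.11, -1.26, 1.43, -2.27], 2.67)
   ([1.75, 1.08, -1.31, 2.11, 0.87, 0.68, 2.3], 1.9)
```

```bash
cat >> h.py <<'E'
def st(n): print(n,round(manip.current_clock(),2),np.round(manip.current_force(),1),round(manip.current_finger_gap(),4),round(manip.current_gripper_force(),1),np.round(manip.current_tool_pos(),4))
E
python3 - <<'E'
from h import *
go((.5,.067,.19),.1,.15); st("up")
go((.48,-.08,.20),-.6); st("mid")
go((.445,-.242,.19),-.8); st("Rup")
go((.445,-.242,.11),-.8,.15); st("R11")
print(np.round(manip.current_q(),2))
im=viewer.get_image("scene"); cv2.imwrite("pics/s3.png",cv2.resize(im[60:340,150:470,::-1],None,fx=2,fy=2,interpolation=2))
E
```

```text
up 7.72 [ 0.2  0.6 -1.7] 0.033 25.0 [0.5097 0.0673 0.1737]
mid 8.39 [-0.8  0.8 -1.1] 0.0326 25.0 [ 0.4883 -0.0839  0.1832]
Rup 9.09 [ 0.9  0.4 -0.9] 0.0327 25.0 [ 0.4517 -0.2486  0.1735]
R11 9.85 [ 0.   0.7 -1.7] 0.0327 25.0 [ 0.4524 -0.2476  0.0939]
[ 0.52  0.29 -0.27  2.4   1.61  0.33 -0.48]
```

View pics/s3.png

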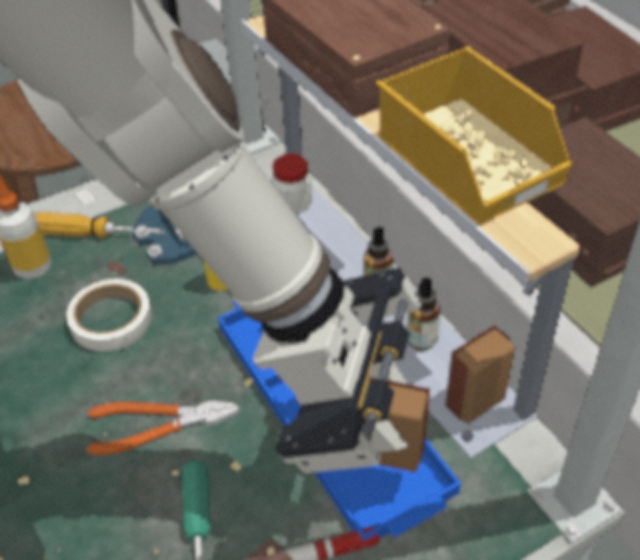

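```bash
python3 - <<'E'
from h import *
y=-.8
go((.445,-.242,.072),y,.1); st("72")
for z in (.069,.0675,.066,.065,.0642):
    go((.445,-.242,z),y,.03); st(z)
    if manip.current_force()[2]>2.5: break
E
```

```text
72 10.43 [ 0.6  1.1 -0.9] 0.0327 25.0 [ 0.4518 -0.249   0.0563]
0.069 10.68 [-0.2 -0.3 -0.6] 0.0325 25.0 [ 0.4519 -0.249   0.0534]
0.0675 10.93 [ 0.5 -0.1 -0.9] 0.0323 25.0 [ 0.4516 -0.2488  0.0514]
0.066 11.18 [-0.9 -0.5 -1.1] 0.0328 25.0 [ 0.4514 -0.2487  0.0496]
0.065 11.43 [ 0.2  0.5 -0.5] 0.0329 25.0 [ 0.4516 -0.2487  0.0487]
0.0642 11.68 [-5.   3.6  9.4] 0.0327 25.0 [ 0.4516 -0.2488  0.0486]
```

```bash
python3 - <<'E'
from h import *
y=-.8
go((.445,-.242,.0648),y,.03); st("pre-rel")
effector.open_jaws(); st("open")
go((.445,-.242,.19),y,.12); st("up")
# dropper planning
for yy in (0,.1,.2,.3,.4):
  a=R.from_quat(ori(yy)).as_matrix()[:,2]; g=np.array((.571,-.0215,.06))
  for p in (g-.09*a,g,g+[0,0,.02]-.09*a):
    s=manip.solve_ik(tcp(p,yy),ori(yy)); print(yy,None if s is None else (np.round(s,2).tolist(),round(float(np.abs(s-np.array(manip.current_q())).max()),2)))
for yy in (-1.6,-1.3,-1.1,-.9,-.8,.9,1.2):
  for p in ((.45,-.042,.19),(.45,-.042,.064)):
    s=manip.solve_ik(tcp(p,yy),ori(yy)); print("L",yy,None if s is None else (np.round(s,2).tolist(),round(float(np.abs(s-np.array(manip.current_q())).max()),2)))
E
```

```text
pre-rel 11.93 [-1.   1.7  3.5] 0.0327 25.0 [ 0.4516 -0.2488  0.0486]
open 12.99 [-0.2 -0.3  0.4] 0.0913 0.0 [ 0.4516 -0.2487  0.0485]
up 14.18 [0.4 0.4 0.2] 0.0919 0.0 [ 0.4512 -0.2487  0.1733]
0 ([0.77, 0.33, -0.87, 2.36, 1.48, 0.25, 0.17], 0.57)
0 ([0.82, 0.72, -0.99, 2.28, 1.92, 0.55, -0.1], 1.0)
0 ([0.78, 0.27, -0.87, 2.35, 1.19, 0.22, 0.44], 0.53)
0.1 ([1.01, 0.43, -1.08, 2.35, 1.46, 0.3, 0.37], 0.75)
0.1 ([0.59, 0.56, -0.65, 2.28, 2.13, 0.26, -0.3], 1.21)
0.1 ([1.02, 0.35, -1.08, 2.33, 1.19, 0.25, 0.61], 0.74)
0.2 ([1.1, 0.48, -1.14, 2.33, 1.34, 0.28, 0.63], 0.8)
0.2 ([0.97, 0.8, -1.08, 2.26, 1.86, 0.49, 0.25], 0.95)
0.2 ([1.05, 0.35, -1.05, 2.32, 0.9, 0.2, 1.03], 0.8)
0.3 ([1.11, 0.47, -1.08, 2.31, 1.04, 0.21, 1.05], 0.82)
0.3 ([1.0, 0.81, -1.08, 2.25, 1.79, 0.43, 0.44], 0.87)
0.3 ([1.26, 0.54, -1.29, 2.3, 1.09, 0.34, 1.03], 0.96)
0.4 ([1.29, 0.67, -1.3, 2.28, 1.17, 0.38, 1.12], 0.97)
0.4 ([1.03, 0.82, -1.08, 2.23, 1.67, 0.38, 0.68], 0.76)
0.4 ([1.3, 0.58, -1.29, 2.27, 0.93, 0.34, 1.33], 1.1)
L -1.6 ([0.12, 0.34, -0.53, 2.07, 0.72, 1.14, -0.86], 1.09)
L -1.6 ([0.13, 0.61, -0.55, 2.12, 0.97, 1.02, -1.16], 1.39)
L -1.3 ([0.13, 0.26, -0.55, 2.18, 0.81, 1.0, -0.68], 0.91)
L -1.3 ([0.1, 0.54, -0.54, 2.24, 1.13, 0.9, -1.05], 1.28)
L -1.1 ([0.15, 0.2, -0.55, 2.26, 0.86, 0.88, -0.54], 0.77)
L -1.1 ([0.1, 0.5, -0.52, 2.31, 1.26, 0.81, -1.0], 1.23)
L -0.9 ([0.18, 0.13, -0.55, 2.33, 0.9, 0.75, -0.38], 0.61)
L -0.9 ([0.12, 0.47, -0.51, 2.39, 1.42, 0.72, -0.95], 1.18)
L -0.8 ([0.22, 0.1, -0.56, 2.36, 0.92, 0.68, -0.29], 0.52)
L -0.8 ([0.17, 0.46, -0.54, 2.42, 1.52, 0.69, -0.94], 1.17)
L 0.9 ([-0.73, 0.48, 1.37, 2.3, -1.18, 1.14, -2.43], 2.66)
L 0.9 ([1.46, 1.01, -1.31, 2.3, 1.06, 0.52, 1.94], 1.71)
L 1.2 ([-0.63, 0.66, 1.36, 2.19, -1.15, 1.39, -2.16], 2.39)
L 1.2 ([1.42, 1.07, -1.31, 2.19, 0.83, 0.69, 2.43], 2.2)
```

```bash
python3 - <<'E'
from h import *
for yy in (0,-.2,-.3,-.4): print(yy,manip.solve_ik(tcp((.49,-.02,.2),yy),ori(yy)) is not None)
go((.485,-.02,.2),-.5); st("mid")
g=np.array((.571,-.0215,.06)); a=R.from_quat(ori(0)).as_matrix()[:,2]
go(g-.09*a,0); st("pre"); print(np.round(manip.current_q(),2))
im=viewer.get_image("wrist"); cv2.imwrite("pics/w2.png",im[:,:,::-1])
E
```

```text
0 True
-0.2 True
-0.3 True
-0.4 True
mid 15.08 [-0.  -0.4  0.9] 0.0918 0.0 [ 0.4928 -0.026   0.1833]
pre 15.68 [-0.3 -0.5 -0.5] 0.0918 0.0 [ 0.5349 -0.0238  0.1211]
[ 0.77  0.33 -0.87  2.36  1.48  0.25  0.17]
```

View pics/w2.png

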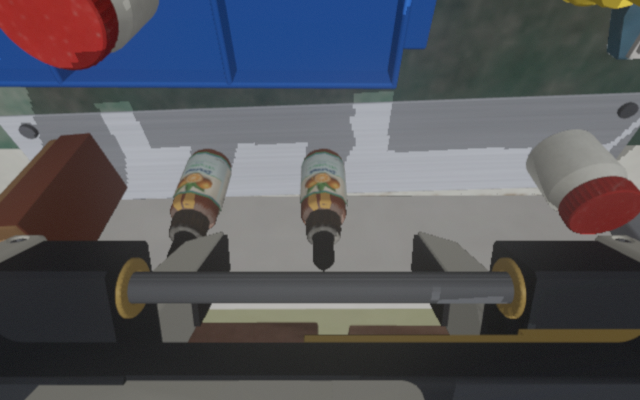

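The target dropper sits centred between the fingers at column 323, and the spare dropper is to the left at (205,190). I'll check the spare's y before going in.

```bash
python3 - <<'E'
from h import *
w=viewer.get_calibration("wrist")
print(onz(w,(214,151),.004),onz(w,(323,150),.004),onz(w,(324,258),.106), w['eye'])
g=np.array((.571,-.021,.06)); a=R.from_quat(ori(0)).as_matrix()[:,2]
go(g-.04*a,0,.1); st("half")
if np.linalg.norm(manip.current_force())<6:
    go(g,0,.08); st("at")
E
```

```text
[ 0.56255445 -0.10797632  0.004     ] [ 0.56203894 -0.0208162   0.004     ] [ 0.56266374 -0.02079154  0.106     ] [ 0.39257051 -0.02204189  0.22123101]
half 16.38 [ 0.3 -0.6 -0.7] 0.0917 0.0 [ 0.5605 -0.0202  0.079 ]
at 17.03 [-0.3 -0.1  0.3] 0.0919 0.0 [ 0.5802 -0.0209  0.044 ]
```

```bash
python3 - <<'E'
from h import *
g=np.array((.571,-.021,.06)); a=R.from_quat(ori(0)).as_matrix()[:,2]
effector.close(20); st("closed")
go(g+[0,0,.02],0,.05); st("lift")
go(g+[0,0,.02]-.09*a,0,.1); st("out")
go((.49,-.02,.2),0,.12); st("up")
go((.455,-.035,.19),-.9); st("Lup")
go((.455,-.035,.1),-.9,.12); st("L1")
print(np.round(manip.current_q(),2))
im=viewer.get_image("scene"); cv2.imwrite("pics/s4.png",cv2.resize(im[60:340,150:470,::-1],None,fx=2,fy=2,interpolation=2))
E
```

```text
closed 18.0 [-0.2 -0.4 -0.7] 0.0316 19.9 [ 0.5804 -0.0211  0.0437]
lift 18.55 [-0.1 -0.2 -1.6] 0.0314 19.9 [ 0.5803 -0.0211  0.0637]
out 19.6 [ 0.7 -0.2 -1.5] 0.0313 19.9 [ 0.5353 -0.0212  0.1414]
up 20.46 [-0.2  0.4 -1.5] 0.0314 19.9 [ 0.4994 -0.0204  0.1836]
Lup 21.86 [ 1.1 -0.1 -1.3] 0.032 19.9 [ 0.4608 -0.0421  0.1734]
L1 22.76 [ 0.6 -0.4 -1.3] 0.0317 19.9 [ 0.4611 -0.0425  0.084 ]
[-0.02  0.35 -0.37  2.37  1.22  0.66 -0.77]
```

View pics/s4.png

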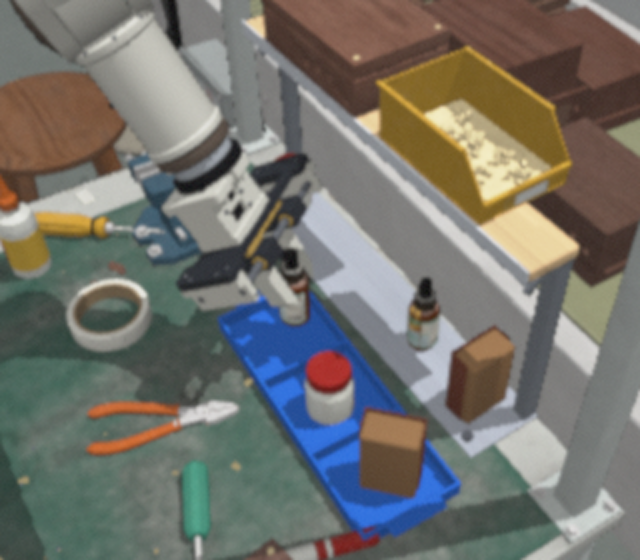

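```bash
python3 - <<'E'
from h import *
y=-.9; P=lambda z:(.453,-.033,z)
go(P(.068),y,.1); st("68")
for z in (.065,.063,.0615,.0605,.0597,.059,.0583):
    go(P(z),y,.03); st(z)
    if manip.current_force()[2]>2.5: break
E
```

```text
68 23.28 [-0.3  0.1 -1.5] 0.0317 19.9 [ 0.4591 -0.0403  0.0521]
0.065 23.53 [ 0.1  0.3 -1.6] 0.0317 19.9 [ 0.4592 -0.0404  0.0492]
0.063 23.78 [ 0.2 -0.1 -1.2] 0.0316 19.9 [ 0.4588 -0.0404  0.0467]
0.0615 24.03 [ 0.4 -0.6 -1.8] 0.0315 19.9 [ 0.4588 -0.0404  0.0451]
0.0605 24.28 [ 0.9  0.2 -2.2] 0.0316 19.9 [ 0.4588 -0.0404  0.0441]
0.0597 24.53 [-1.3  0.4  1. ] 0.0318 19.9 [ 0.459  -0.0404  0.0436]
0.059 24.78 [-3.1  0.7  9.5] 0.0314 20.0 [ 0.459  -0.0408  0.0434]
```

```bash
python3 - <<'E'
from h import *
y=-.9; P=lambda z:(.453,-.033,z)
go(P(.0597),y,.03); st("rel")
effector.open_jaws(); st("open")
go(P(.2),y,.1); st("up")
manip.move_pose(tcp((.42,.12,.28),-.5,.3),ori(-.5,.3)); st("away")
im=viewer.get_image("scene"); cv2.imwrite("pics/s5.png",cv2.resize(im[60:340,150:470,::-1],None,fx=2,fy=2,interpolation=2))
E
```

```text
rel 25.03 [-0.9  0.2  0.8] 0.0316 20.0 [ 0.4589 -0.0403  0.0434]
open 26.11 [-0.2 -0.2 -0.3] 0.0915 0.0 [ 0.4588 -0.0404  0.0434]
up 27.66 [ 0.   0.3 -0.3] 0.092 0.0 [ 0.4584 -0.0405  0.1832]
away 28.39 [-0.4 -1.1  0.2] 0.0915 0.0 [0.4245 0.116  0.2612]
```

View pics/s5.png

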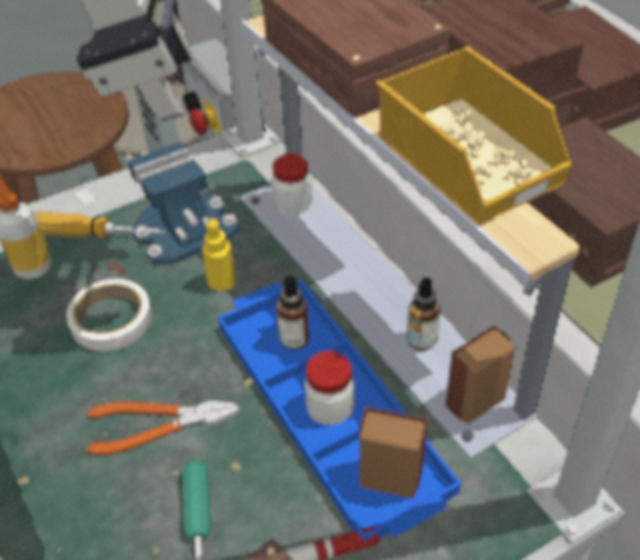

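The scene view shows the dropper, jar and block upright, one in each compartment. The spare jar, dropper and block still stand on the rack. The gripper is clear at the top left. One last check of the readings, then I'll hand in.

```bash
python3 - <<'E'
from h import *
st("now"); print(proj(viewer.get_calibration("scene"),manip.current_tool_pos()),np.round(manip.current_joint_velocities(),3))
manip.sleep(.5); st("end")
if np.linalg.norm(manip.current_force())<5: print(manip.hand_in())
E
```

```text
now 28.44 [ 0.  -0.3 -0.5] 0.0919 0.0 [0.4243 0.1156 0.2607]
[239.70601446 103.51552613] [ 0.004  0.008  0.005  0.006 -0.005 -0.002  0.007]
end 28.94 [-0.3 -0.2  0.3] 0.0921 0.0 [0.4249 0.1173 0.2619]
the job is handed in; nothing more can be done
None
```

I handed in the finished kit at 28.9 s: the dropper bottle, the original jar and the sanding block stand upright in their own compartments, and the spares stayed on the rack (the judge's verdict was not returned).

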